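Pack the sealed samples into the carrier

ROBOT

A 6-joint arm with a two-finger parallel gripper is mounted at the origin on the work surface. World frame = base frame: x ahead of the robot, y to its left, z up, the work surface at z = 0. Lengths are in m, angles in rad, forces in N, time in s.
With the tool pointing down it reaches from about 0.25 to 0.725 m from the base axis. Payload 4 kg.
Tool frame: the origin (TCP) lies on the centre line of the jaws, within the pads' length; the fingertips stand 11 mm ahead of it and the grasp point (between the pads) lies 8 mm behind it (bot.nose_length is the distance from the TCP to the fingertips, in m); z points along the fingers, y is the direction in which the jaws open and shut (so a half turn about z gives the same grasp; the last joint's range is limited). The gripper opens to 85 mm and grips with 20 to 120 N. Pads are 22 mm wide; open, the fingers measure 114 mm over their backs; the gripper's body (76 mm by 85 mm) begins 54 mm behind the grasp point. The pads swing forward as they close: fully open they stand 13 mm farther back than shut.
Start: joints at [-1.164, 0.241, 0.005, 1.335, 0, 1.571], TCP at [0.198, -0.459, 0.242] pointing down, gripper open.
Joint ranges: [-2.72, 2.72], [-1.05, 1.87], [-1.09, 1.28], [-1.99, 2.15], [-1.42, 1.44], [-3.14, 3.14]. Speed limits (rad/s): [2.79, 2.79, 3.14, 3.14, 3.14, 3.14].

INTERFACE

Orientations are given as a unit quaternion [x, y, z, w].
In Python, from workcell import bot gives the robot as it stands.
- The arm moves only by the tool play_rows, never from a script. Its argument "plan" is one flat list of numbers, 6 for each row, row after row: the shift along the tool's x, y, z in mm, then the turn, a rotation vector about the tool's x, y, z in rad. A call has 1 to 20 rows; each row shifts and turns the commanded pose from where the row before left it, along the tool's axes as they then stand; what a row does not reach is not made up. A row lasts 1/8 s, in which the tool goes at most 62.5 mm and 10.7 degrees, less where a joint would pass 70% of its speed; a pose out of reach is approached as far as the arm can. A call with a gripper value outside its range is refused whole. "hand" is the opening in per cent of the stroke, from 0 (shut) to 100 (fully open), set as the call begins (left out, the last holds). The fingers move at their own pace and stop on an object; the grip force is fixed at half the most. Time passes only in rows, so rows that do not move let the fingers close. It gives the time, the measured TCP pose, the force and the opening at its end, in the units of the state.
- bot.get_obs(): the state, without advancing time (a new reading comes with each control period).
- bot.camera(name): name is "side" or "top"; returns a dict with "frame" (384x512x3 uint8, blue, green, red), "range_z" (384x512 float32, m along the optical axis (not along the pixel's ray), 0 where there is no reading), "K" (3x3 intrinsics, pixels), "cam_to_world" (4x4, takes a point from camera to world coordinates). Camera axes: x right, y down, z forward; pixel columns grow to the right and rows downward; lengths in m; the calibration is good to about 2 mm. A picture is of the moment at which its call begins.
- bot.job_done(): hands the job in, once; it reports no verdict.
Trained networks look in the newest picture that a camera, given by its name, has taken for a name from the list of things; names that differ only in an ending like _2 or _b are one class to them, and where a whole thing is asked for, a point or a joint stands for the part that bears it (a point fixed in the world has none). Each returns a list of dicts, best first, with "p" (0 to 1); they miss things now and then, are a little off and sometimes report something else, mostly with a low value. They report only what shows in the picture. A call takes as long as a camera call. They do not tell look-alikes from the thing itself.
- bot.outline_of(query, camera): "mask" (384x512 bool, what is visible of it) and "point" ([row, column] in pixels, amid what is visible of it).
The state is a dict: "clock": time; "joint_pos": joint angles; "joint_vel": joint speeds; "tau": joint torques, N m; "eef_pos": TCP position; "tool_rot": TCP orientation; "ft_force": force on the tool from outside, world axes, zero at the start; "ft_torque": the same for the moment, N m; "grip_width": finger opening in m.
Only numpy, scipy, OpenCV 4.12 (cv2) and the standard library are available. Lean on these libraries where they do the work, as an engineer would, in place of code of your own. Each camera call takes 0.05 s, during which the arm holds its last target.

TASK

Pack the four capped sample jars and tubes into the carrier, each upright in the pocket made for its size and standing on the pocket's floor; keep them upright on the way and set them down gently, without dropping them. Leave the two open, uncapped ones standing where they are.

Things in the scene. Friction and masses are not known exactly. Their poses are not given: they have to be found in the camera images.
- jar62_mid (a point): Sealed sample jar, loose, upright: round, flat-bottomed, 62 mm across, 75 mm tall, cloudy grey-white plastic; its top 18 mm is a dark grey screw cap 58 mm across with a toothed crown, below which the body is 62 mm across all the way down. Origin on its axis half-way up, 37.5 mm above its underside; z up its axis. At least 25 mm free all round at the start; under 0.3 kg.
- pocket62 (a point): Pocket for the 62 mm jar: round hole 74 mm across, 18 mm deep, flat floor with a dark pad, in the middle of a 93 mm white square insert. Point: centre of the pocket's floor; z up. The grey carrier (fixed square tray, 198 mm, top 28 mm above the table) holds four such inserts two by two, level with its rim, in changing places.
- jar48_mid (a point): Sealed sample jar, loose, upright: round, flat-bottomed, 48 mm across, 80 mm tall, cloudy grey-white plastic; its top 18 mm is a dark grey screw cap 45 mm across with a toothed crown, below which the body is 48 mm across all the way down. Origin on its axis half-way up, 40 mm above its underside; z up its axis. At least 25 mm free all round at the start; under 0.3 kg.
- pocket48 (a point): Pocket for the 48 mm jar: round hole 60 mm across, 18 mm deep, flat floor with a dark pad, in the middle of a 93 mm white square insert. Point: centre of the pocket's floor; z up. One of four inserts lying two by two, 94 mm between centres, in the fixed grey carrier; x and y run along the carrier's sides.
- tube35_mid (a point): Sealed sample tube, loose, upright: round, flat-bottomed, 35 mm across, 90 mm tall, cloudy grey-white plastic; its top 18 mm is a dark grey screw cap 33 mm across with a toothed crown, below which the body is 35 mm across all the way down. Origin on its axis half-way up, 45 mm above its underside; z up its axis. At least 25 mm free all round at the start; under 0.3 kg.
- pocket35 (a point): Pocket for the 35 mm tube: round hole 47 mm across, 18 mm deep, flat floor with a dark pad, in the middle of a 93 mm white square insert. Point: centre of the pocket's floor; z up. One of four inserts lying two by two, 94 mm between centres, in the fixed grey carrier; x and y run along the carrier's sides.
- tube23_mid (a point): Sealed sample tube, loose, upright: round, flat-bottomed, 23 mm across, 80 mm tall, cloudy grey-white plastic; its top 18 mm is a dark grey screw cap 21 mm across with a toothed crown, below which the body is 23 mm across all the way down. Origin on its axis half-way up, 40 mm above its underside; z up its axis. At least 25 mm free all round at the start; under 0.3 kg.
- pocket23 (a point): Pocket for the 23 mm tube: round hole 35 mm across, 18 mm deep, flat floor with a dark pad, in the middle of a 93 mm white square insert. Point: centre of the pocket's floor; z up. One of four inserts lying two by two, 94 mm between centres, in the fixed grey carrier; x and y run along the carrier's sides.
- open48_mid (a point): Open, empty jar that stays where it is: same cloudy plastic, 48 mm across and 66 mm tall, but without a cap: a narrower threaded neck (42 mm) on top and an open hollow mouth. Loose, light, standing upright. Point on its axis half-way up, 33 mm above its underside; z up.
- open35_mid (a point): Open, empty tube that stays where it is: same cloudy plastic, 35 mm across and 76 mm tall, but without a cap: a narrower threaded neck (31 mm) on top and an open hollow mouth. Loose, light, standing upright. Point on its axis half-way up, 38 mm above its underside; z up.
There are look-alikes about, which are no part of the job. What is shaped like the part that bears tube35_mid but yellow is not meant.

How it is judged:
By the outcome, as a careful person would: the job done as asked, in the order asked, and still so for the second after the job is handed in, with the robot touching nothing.
It also fails if it takes over 109 s, if anything falls off the work surface, if the arm or the gripper's body presses on something with over 40 N, if the wrist force passes 120 N, or if a joint passes its speed limit or range.

## Working session

There is one attempt and no reset: what is moved stays moved. The work goes in short steps, Python scripts to look and compute and a tool call to move; the robot and the scene stay as the last step left them, time stands still between calls to the robot, and variables do not carry over. Pictures are saved under pics/ and viewed, and the job is handed in when it is done.

Besides the shell and the picture viewer there is one more tool, called after "Request:" as name(argument=value, ...) on one line, values as JSON. play_rows: Moves the arm, as the interface text tells. Its arguments: {"type":"object","properties":{"plan":{"type":"array","items":{"type":"number"}},"hand":{"type":"number"}},"required":["plan"]}

```bash
ls; mkdir -p pics; python3 - <<'E'
from workcell import bot
import cv2,numpy as np
o=bot.get_obs()
print({k:np.round(v,3) for k,v in o.items()}, bot.nose_length)
for c in("top","side"):
    d=bot.camera(c); cv2.imwrite(f"pics/{c}0.png",d["frame"]); print(c,np.round(d["K"],1).tolist(),np.round(d["cam_to_world"],3).tolist())
    np.savez(f"{c}0.npz",**d)
E
```

```text
pics
{'clock': np.float64(0.0), 'joint_pos': array([-1.164,  0.241,  0.004,  1.335,  0.   ,  1.571]), 'joint_vel': array([-0.002, -0.002,  0.001, -0.   ,  0.001, -0.   ]), 'tau': array([-2.0000e-03, -3.7231e+01,  2.5241e+01,  1.7000e-02, -0.0000e+00,
       -0.0000e+00]), 'eef_pos': array([ 0.198, -0.459,  0.241]), 'tool_rot': array([ 0.979,  0.202, -0.   , -0.001]), 'ft_force': array([-0.004,  0.573, -0.577]), 'ft_torque': array([ 0.009, -0.034, -0.029]), 'grip_width': np.float64(0.086)} 0.011
top [[444.1, 0.0, 261.8], [0.0, 444.1, 198.1], [0.0, 0.0, 1.0]] [[-0.014, -0.988, 0.153, 0.33], [-1.0, 0.017, 0.017, -0.04], [-0.02, -0.153, -0.988, 0.948], [0.0, 0.0, 0.0, 1.0]]
side [[435.9, 0.0, 253.9], [0.0, 435.9, 192.1], [0.0, 0.0, 1.0]] [[-0.696, -0.397, 0.598, -0.132], [-0.718, 0.397, -0.572, 0.557], [-0.011, -0.828, -0.561, 0.634], [0.0, 0.0, 0.0, 1.0]]
```

View pics/top0.png

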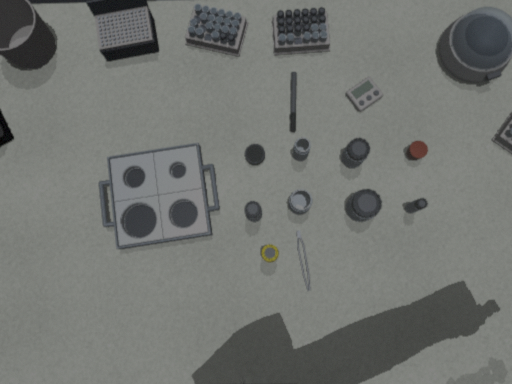

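View pics/side0.png

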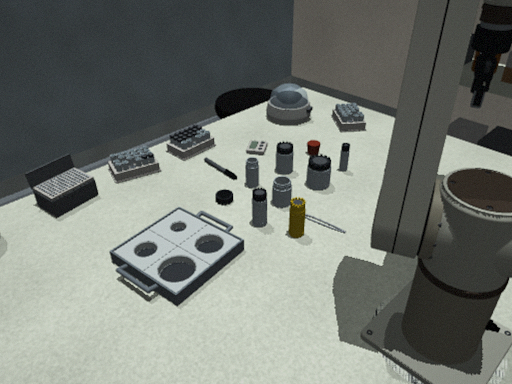

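The top view shows the carrier at about (160,195), with its handles left and right. The sealed parts are at (254,210) for the 35 tube, (356,150) for the 48 jar, (365,205) for the 62 jar and (418,204) for the 23 tube. The open ones are at (299,202) and (302,149), and the yellow look-alike is at (270,253). Next I'll measure them with depth.

```bash
cat > h.py <<'E'
import numpy as np,cv2
from scipy.optimize import least_squares
def cloud(d):
    z=d["range_z"];K=d["K"];T=d["cam_to_world"]
    v,u=np.mgrid[:z.shape[0],:z.shape[1]]
    P=np.stack([(u-K[0,2])/K[0,0]*z,(v-K[1,2])/K[1,1]*z,z],-1)
    W=P@T[:3,:3].T+T[:3,3]; W[z<=0]=np.nan
    return W
E
python3 - <<'E'
from workcell import bot
from h import *
N=["jar62_mid","jar48_mid","tube35_mid","tube23_mid","open48_mid","open35_mid","pocket62","pocket48","pocket35","pocket23"]
for c in("top","side"):
    d=bot.camera(c);W=cloud(d);np.savez(f"{c}0.npz",**d)
    for n in N:
        for r in bot.outline_of(n,c):
            if r["p"]<.3: continue
            Q=W[r["mask"]];Q=Q[~np.isnan(Q[:,0])]
            zt=np.percentile(Q[:,2],97); T=Q[Q[:,2]>zt-.004]
            mid=(T.max(0)+T.min(0))/2
            print(c,n,round(r["p"],2),np.round(r["point"]),"n",len(Q),"ztop",round(zt,4),"topmid",np.round(mid[:2],4),"ext",np.round(np.ptp(T,0)[:2],3),"mean",np.round(Q.mean(0),3), "zmin",Q[:,2].min().round(4))
E
```

```text
top jar62_mid 0.71 [203. 363.] n 907 ztop 0.0755 topmid [ 0.4519 -0.233 ] ext [0.056 0.056] mean [ 0.449 -0.227  0.062] zmin -0.003
top jar48_mid 0.8 [156. 355.] n 602 ztop 0.081 topmid [ 0.5619 -0.2199] ext [0.044 0.044] mean [ 0.556 -0.216  0.064] zmin -0.0007
top tube35_mid 0.58 [254. 266.] n 255 ztop 0.0911 topmid [ 0.356  -0.0375] ext [0.031 0.031] mean [ 0.356 -0.038  0.083] zmin -0.0029
top tube23_mid 0.64 [205. 417.] n 252 ztop 0.0807 topmid [ 0.4491 -0.3387] ext [0.02  0.021] mean [ 0.448 -0.336  0.052] zmin -0.0015
top open35_mid 0.6 [152. 303.] n 276 ztop 0.0768 topmid [ 0.5724 -0.1077] ext [0.026 0.028] mean [ 0.572 -0.108  0.046] zmin -0.0007
top pocket62 0.9 [178. 136.] n 1919 ztop 0.0309 topmid [0.5227 0.2483] ext [0.103 0.103] mean [0.523 0.25  0.025] zmin 0.0063
top pocket62 0.81 [211. 186.] n 1963 ztop 0.0307 topmid [0.4438 0.1418] ext [0.1   0.102] mean [0.443 0.143 0.023] zmin 0.0043
top pocket62 0.77 [221. 138.] n 1985 ztop 0.0303 topmid [0.4298 0.2351] ext [0.102 0.101] mean [0.43  0.237 0.02 ] zmin 0.004
top pocket62 0.57 [170. 178.] n 1916 ztop 0.0311 topmid [
[... 4120 characters left out ...]
1 0.2465] ext [0.102 0.1  ] mean [0.526 0.247 0.025] zmin 0.0083
side pocket35 0.6 [243. 206.] n 1272 ztop 0.0299 topmid [0.4455 0.1406] ext [0.101 0.102] mean [0.448 0.139 0.023] zmin 0.0061
side pocket23 0.82 [228. 178.] n 1073 ztop 0.03 topmid [0.5379 0.1546] ext [0.103 0.098] mean [0.538 0.154 0.027] zmin 0.0081
side pocket23 0.78 [271. 173.] n 1551 ztop 0.0297 topmid [0.4312 0.2338] ext [0.104 0.102] mean [0.437 0.233 0.021] zmin 0.0077
side pocket23 0.76 [250. 142.] n 1284 ztop 0.0301 topmid [0.5241 0.2465] ext [0.102 0.1  ] mean [0.526 0.247 0.025] zmin 0.0083
side pocket23 0.6 [243. 206.] n 1272 ztop 0.0299 topmid [0.4455 0.1406] ext [0.101 0.102] mean [0.448 0.139 0.023] zmin 0.0061
```

```bash
python3 - <<'E'
from h import *
W=cloud(np.load("top0.npz")); S=cloud(np.load("side0.npz"))
for nm,p,h in [("35",(.442,-.006),.09),("23",(.449,-.3385),.08),("48",(.5616,-.2206),.08),("62",(.452,-.2335),.075)]:
    for C in (W,S):
        Q=C[(np.hypot(C[...,0]-p[0],C[...,1]-p[1])<.045)&(C[...,2]>h-.005)]
        c,r=cv2.minEnclosingCircle((Q[:,:2]*1000).astype(np.float32)); print(nm,np.round(c,1),round(r,1),len(Q),np.round((Q.max(0)+Q.min(0))/2*1000,1))
for nm,p,R in [("p62",(.4306,.2342),37),("p48",(.4442,.1412),30),("p35",(.5236,.2478),23.5),("p23",(.5372,.1548),17.5)]:
    C=W
    m=(np.hypot(C[...,0]-p[0],C[...,1]-p[1])<.045)&(C[...,2]<.024)
    Q=C[m]; c,r=cv2.minEnclosingCircle((Q[:,:2]*1000).astype(np.float32))
    print(nm,R,"below-rim circle",np.round(c,1),round(r,1),"floor z",np.round(np.percentile(Q[:,2],10),4))
E
```

```text
35 [441.8  -5.5] 15.9 170 [441.7  -5.6  89.2]
35 [442.9  -5.7] 16.7 115 [442.6  -5.5  88.8]
23 [ 448.8 -338.6] 11.1 93 [ 449.1 -338.7   78.7]
23 [ 449.3 -337.9] 12.0 36 [ 448.7 -338.3   78.6]
48 [ 562. -220.] 22.5 323 [ 561.9 -219.9   79.1]
48 [ 563.4 -222.8] 25.1 124 [ 563.1 -221.9   78.8]
62 [ 452.  -232.4] 28.8 548 [ 452.  -232.5   74.1]
62 [ 452.3 -232.6] 30.1 220 [ 452.3 -233.3   74.1]
p62 37 below-rim circle [430.3 232.9] 43.3 floor z 0.0083
p48 30 below-rim circle [447.  138.4] 42.2 floor z 0.0085
p35 23.5 below-rim circle [526.9 245.5] 40.5 floor z 0.0087
p23 17.5 below-rim circle [526.9 145.5] 35.3 floor z 0.0089
```

Request:
play_rows(plan=[0, 0, 0, 0, 0, -0.14, 0, 0, 0, 0, 0, -0.14, 0, 0, 0, 0, 0, -0.14, 0, 0, 0, 0, 0, -0.14, 0, 0, 0, 0, 0, -0.14, 0, 0, 0, 0, 0, -0.14, 0, 0, 0, 0, 0, -0.14, 0, 0, 0, 0, 0, -0.14, 0, 0, 0, 0, 0, -0.044], hand=100)

```text
clock: 2.33
eef_pos: [0.1978, -0.4592, 0.2423]
tool_rot: [0.706, 0.708, -0.0, 0.0]
ft_force: [-0.1, 0.5, -0.9]
grip_width: 0.0852
```

Request:
play_rows(plan=[12, 25, 0, 0, 0, 0, 12, 25, 0, 0, 0, 0, 12, 25, 0, 0, 0, 0, 12, 25, 0, 0, 0, 0, 12, 25, 0, 0, 0, 0, 12, 25, 0, 0, 0, 0, 12, 25, 0, 0, 0, 0, 12, 25, 0, 0, 0, 0, 12, 25, 0, 0, 0, 0, 12.5, 26, 0, 0, 0, 0, 0, 0, 25, 0, 0, 0, 0, 0, 25, 0, 0, 0, 0, 0, 25, 0, 0, 0, 0, 0, 25, 0, 0, 0, 0, 0, 25, 0, 0, 0, 0, 0, 0, 0, 0, 0])

```text
clock: 4.32
eef_pos: [0.4473, -0.3376, 0.1152]
tool_rot: [0.707, 0.707, -0.0, -0.003]
ft_force: [-0.2, -0.8, 0.6]
grip_width: 0.0849
```

```bash
cat > look.py <<'E'
import sys,cv2
from workcell import bot
n=sys.argv[1]
for c in sys.argv[2:]:
    d=bot.camera(c); cv2.imwrite(f"pics/{c}{n}.png",d["frame"])
E
python3 look.py 1 side
```

```text
(no output)
```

View pics/side1.png

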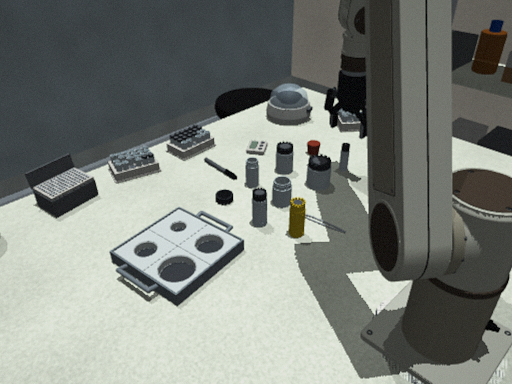

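The gripper is open above the 23 tube (344,155 in the side view) and nothing has been disturbed. I'll descend now.

Request:
play_rows(plan=[0, 0, 20, 0, 0, 0, 0, 0, 20, 0, 0, 0, 0, 0, 20, 0, 0, 0, 0, 0, 12, 0, 0, 0, 0, 0, 8, 0, 0, 0, 0, 0, 0, 0, 0, 0, 0, 0, 0, 0, 0, 0])

```text
clock: 5.25
eef_pos: [0.4493, -0.3391, 0.038]
tool_rot: [0.707, 0.707, 0.0, 0.001]
ft_force: [0.4, -0.6, 0.0]
grip_width: 0.0856
```

Request:
play_rows(plan=[0, 0, 0, 0, 0, 0, 0, 0, 0, 0, 0, 0, 0, 0, 0, 0, 0, 0, 0, 0, 0, 0, 0, 0, 0, 0, 0, 0, 0, 0, 0, 0, 0, 0, 0, 0, 0, 0, 0, 0, 0, 0, 0, 0, 0, 0, 0, 0, 0, 0, 0, 0, 0, 0, 0, 0, 0, 0, 0, 0], hand=0)

```text
clock: 6.5
eef_pos: [0.449, -0.3388, 0.0375]
tool_rot: [0.707, 0.707, 0.0, 0.0]
ft_force: [-0.2, 0.8, 3.9]
grip_width: 0.0212
```

```bash
python3 - <<'E'
from workcell import bot
import cv2
for c,b in(("side",(90,190,300,400)),("top",(150,250,370,470))):
    f=bot.camera(c)["frame"];r0,r1,c0,c1=b
    cv2.imwrite(f"pics/z1{c}.png",cv2.resize(f[r0:r1,c0:c1],None,fx=5,fy=5,interpolation=cv2.INTER_CUBIC))
for i in range(3): print(bot.get_obs()["grip_width"])
E
```

```text
0.02171741226853161
0.02171741226853161
0.02171741226853161
```

View pics/z1side.png

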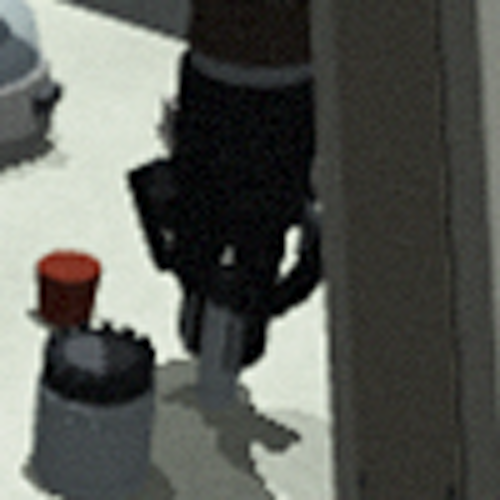

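View pics/z1top.png

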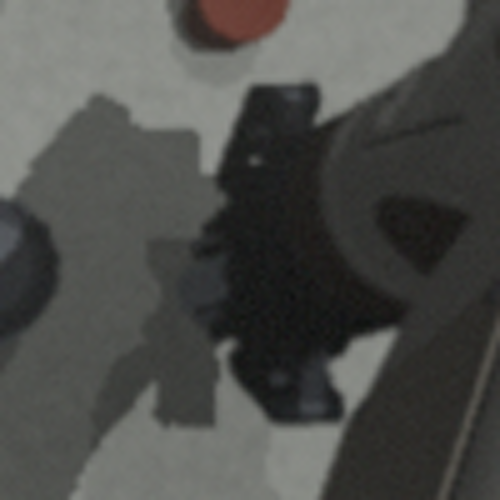

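The tube is gripped on the body below its cap and is upright. I'll lift and carry it.

Request:
play_rows(plan=[0, 0, -5, 0, 0, 0, 0, 0, -15, 0, 0, 0, 0, 0, -25, 0, 0, 0, 0, 0, -25, 0, 0, 0, 0, 0, -25, 0, 0, 0, 0, 0, -20, 0, 0, 0, 0, 0, -15, 0, 0, 0, 0, 0, 0, 0, 0, 0])

```text
clock: 7.6
eef_pos: [0.4495, -0.3392, 0.1689]
tool_rot: [0.707, 0.707, 0.0, 0.001]
ft_force: [-0.3, 0.9, -0.1]
grip_width: 0.021
```

Request:
play_rows(plan=[10, 1.8, 0, 0, 0, 0, 18, 3.2, 0, 0, 0, 0, 25, 4.5, 0, 0, 0, 0, 25, 4.5, 0, 0, 0, 0, 25, 4.5, 0, 0, 0, 0, 25, 4.5, 0, 0, 0, 0, 25, 4.5, 0, 0, 0, 0, 25, 4.5, 0, 0, 0, 0, 25, 4.5, 0, 0, 0, 0, 25, 4.5, 0, 0, 0, 0, 25, 4.5, 0, 0, 0, 0, 25, 4.5, 0, 0, 0, 0, 25, 4.5, 0, 0, 0, 0, 25, 4.5, 0, 0, 0, 0, 25, 4.5, 0, 0, 0, 0, 25, 4.5, 0, 0, 0, 0, 25, 4.5, 0, 0, 0, 0, 25, 4.5, 0, 0, 0, 0, 25, 4.5, 0, 0, 0, 0, 20, 3.5, 0, 0, 0, 0])

```text
clock: 10.1
eef_pos: [0.5328, 0.1362, 0.1666]
tool_rot: [0.707, 0.708, -0.001, -0.001]
ft_force: [-0.1, 0.5, 0.2]
grip_width: 0.0216
```

Request:
play_rows(plan=[14, 2, 0, 0, 0, 0, 6, 1, 0, 0, 0, 0, 0, 0, 0, 0, 0, 0, 0, 0, 0, 0, 0, 0])

```text
clock: 10.6
eef_pos: [0.5368, 0.1536, 0.1673]
tool_rot: [0.707, 0.707, -0.0, 0.0]
ft_force: [-0.3, -0.5, -0.0]
grip_width: 0.0218
```

```bash
python3 look.py 2 side top; python3 -c "
from workcell import bot
o=bot.get_obs();print(o['eef_pos'],o['tool_rot'],o['grip_width'])"
```

```text
[0.53683134 0.15360373 0.16737383] [ 7.07496859e-01  7.06716485e-01 -5.79578827e-05  3.14844069e-05] 0.021843702744614626
```

View pics/side2.png

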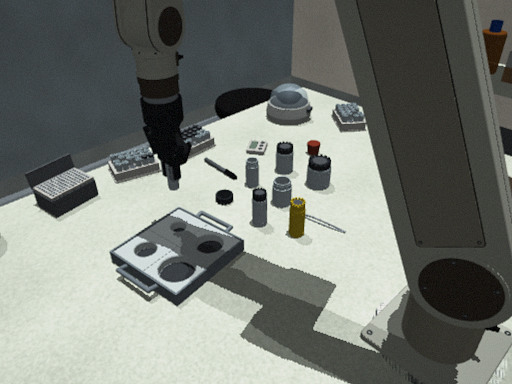

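View pics/top2.png

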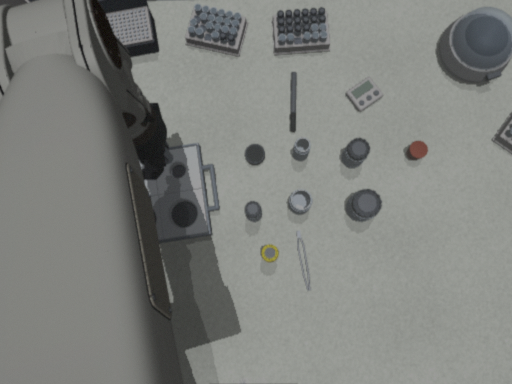

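Held upright, with the tube's bottom at (173,183) above the 23 pocket. I'll lower it in stages.

Request:
play_rows(plan=[1, 0.4, 10, 0, 0, 0, 0, 0, 25, 0, 0, 0, 0, 0, 25, 0, 0, 0, 0, 0, 20, 0, 0, 0, 0, 0, 12, 0, 0, 0, 0, 0, 8, 0, 0, 0, 0, 0, 5, 0, 0, 0, 0, 0, 5, 0, 0, 0, 0, 0, 4, 0, 0, 0, 0, 0, 2, 0, 0, 0, 0, 0, 1, 0, 0, 0, 0, 0, 0, 0, 0, 0, 0, 0, 0, 0, 0, 0])

```text
clock: 12.32
eef_pos: [0.5374, 0.1553, 0.0505]
tool_rot: [0.707, 0.707, 0.0, 0.0]
ft_force: [0.1, -0.3, 0.1]
grip_width: 0.0219
```

Request:
play_rows(plan=[0, 0, 1, 0, 0, 0, 0, 0, 1, 0, 0, 0, 0, 0, 0.7, 0, 0, 0, 0, 0, 0, 0, 0, 0, 0, 0, 0, 0, 0, 0])

```text
clock: 12.95
eef_pos: [0.5373, 0.1553, 0.0476]
tool_rot: [0.707, 0.707, 0.0, 0.0]
ft_force: [1.6, -0.5, 0.6]
grip_width: 0.0218
```

```bash
python3 -c "
from workcell import bot
import cv2
f=bot.camera('side')['frame'];cv2.imwrite('pics/z3.png',cv2.resize(f[170:310,90:260],None,fx=4,fy=4,interpolation=cv2.INTER_CUBIC))"
```

```text
(no output)
```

View pics/z3.png

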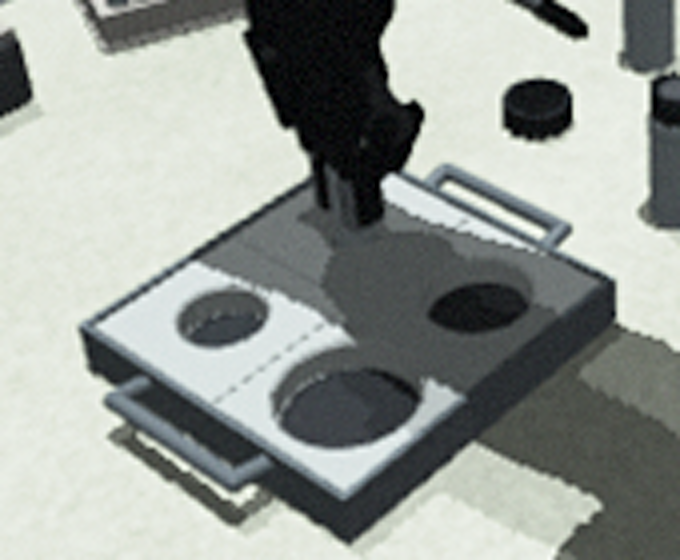

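Request:
play_rows(plan=[0, 0, 0.6, 0, 0, 0, 0, 0, 0, 0, 0, 0, 0, 0, 0, 0, 0, 0])

```text
clock: 13.38
eef_pos: [0.5373, 0.1553, 0.0475]
tool_rot: [0.707, 0.707, 0.0, 0.0]
ft_force: [-1.6, -1.7, 4.9]
grip_width: 0.0215
```

Floor contact at 5 N. Releasing.

Request:
play_rows(plan=[0, 0, 0, 0, 0, 0, 0, 0, 0, 0, 0, 0, 0, 0, 0, 0, 0, 0, 0, 0, 0, 0, 0, 0, 0, 0, 0, 0, 0, 0, 0, 0, 0, 0, 0, 0, 0, 0, 0, 0, 0, 0, 0, 0, 0, 0, 0, 0], hand=100)

```text
clock: 14.38
eef_pos: [0.5372, 0.1553, 0.047]
tool_rot: [0.707, 0.707, -0.0, 0.0]
ft_force: [0.1, -0.7, -0.8]
grip_width: 0.0854
```

Request:
play_rows(plan=[0, 0, -5, 0, 0, 0, 0, 0, -15, 0, 0, 0, 0, 0, -25, 0, 0, 0, 0, 0, -30, 0, 0, 0, 0, 0, -30, 0, 0, 0, 0, 0, -30, 0, 0, 0])

```text
clock: 15.12
eef_pos: [0.5374, 0.1554, 0.1844]
tool_rot: [0.707, 0.707, 0.001, 0.0]
ft_force: [0.8, -0.1, 0.1]
grip_width: 0.0852
```

Request:
play_rows(plan=[-15, -9, 0, 0, 0, 0, -27, -16, 0, 0, 0, 0, -27, -16, 0, 0, 0, 0, -27, -16, 0, 0, 0, 0, -27, -16, 0, 0, 0, 0, -24, -15, 0, 0, 0, 0, -14, -7.5, 0, 0, 0, 0, 0, 0, 25, 0, 0, 0, 0, 0, 15, 0, 0, 0, 0, 0, 0, 0, 0, 0, 0, 0, 0, 0, 0, 0])

```text
clock: 16.5
eef_pos: [0.442, -0.0057, 0.1424]
tool_rot: [0.707, 0.707, 0.0, 0.0]
ft_force: [0.5, -0.7, -0.4]
grip_width: 0.0858
```

```bash
python3 look.py 4 side top
```

```text
(no output)
```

View pics/side4.png

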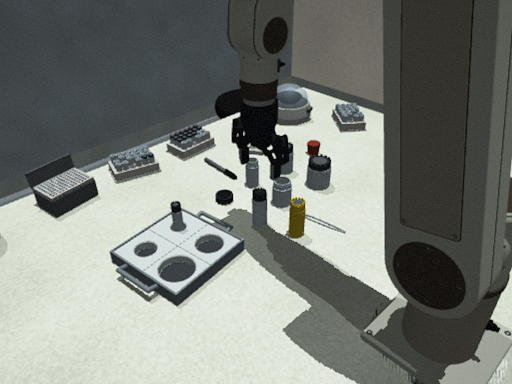

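View pics/top4.png

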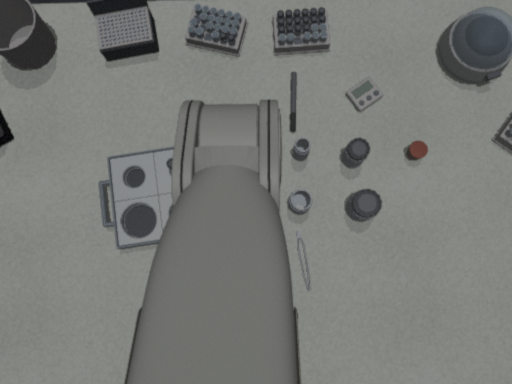

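The 23 tube stands upright in its pocket at (177,215) in the side view. The gripper is above the 35 tube (260,207), so I'll descend and grip it.

Request:
play_rows(plan=[0, 0, 20, 0, 0, 0, 0, 0, 25, 0, 0, 0, 0, 0, 25, 0, 0, 0, 0, 0, 18, 0, 0, 0, 0, 0, 9, 0, 0, 0, 0, 0, 4, 0, 0, 0, 0, 0, 0, 0, 0, 0])

```text
clock: 17.48
eef_pos: [0.4422, -0.0057, 0.0414]
tool_rot: [0.707, 0.707, 0.0, 0.0]
ft_force: [-0.2, 0.7, -0.1]
grip_width: 0.0852
```

Request:
play_rows(plan=[0, 0, 0, 0, 0, 0, 0, 0, 0, 0, 0, 0, 0, 0, 0, 0, 0, 0, 0, 0, 0, 0, 0, 0, 0, 0, 0, 0, 0, 0, 0, 0, 0, 0, 0, 0, 0, 0, 0, 0, 0, 0, 0, 0, 0, 0, 0, 0], hand=0)

```text
clock: 18.48
eef_pos: [0.4422, -0.0057, 0.0415]
tool_rot: [0.707, 0.707, 0.0, 0.0]
ft_force: [-0.3, -0.4, 6.4]
grip_width: 0.0339
```

Request:
play_rows(plan=[0, 0, -5, 0, 0, 0, 0, 0, -15, 0, 0, 0, 0, 0, -25, 0, 0, 0, 0, 0, -25, 0, 0, 0, 0, 0, -25, 0, 0, 0, 0, 0, -20, 0, 0, 0, 0, 0, -15, 0, 0, 0, 0, 0, 0, 0, 0, 0])

```text
clock: 19.48
eef_pos: [0.4423, -0.0057, 0.1718]
tool_rot: [0.707, 0.707, 0.001, 0.001]
ft_force: [0.2, -0.4, -0.9]
grip_width: 0.0338
```

Request:
play_rows(plan=[10, 3, 0, 0, 0, 0, 18, 6, 0, 0, 0, 0, 25, 8, 0, 0, 0, 0, 25, 8, 0, 0, 0, 0, 25, 8, 0, 0, 0, 0, 25, 8, 0, 0, 0, 0, 25, 8, 0, 0, 0, 0, 25, 8, 0, 0, 0, 0, 25, 8, 0, 0, 0, 0, 25, 8, 0, 0, 0, 0, 16, 5.5, 0, 0, 0, 0, 9.5, 3, 0, 0, 0, 0, 0, 0, 0, 0, 0, 0, 0, 0, 0, 0, 0, 0])

```text
clock: 21.22
eef_pos: [0.523, 0.2471, 0.1709]
tool_rot: [0.707, 0.707, -0.0, 0.0]
ft_force: [-0.3, 0.2, -0.5]
grip_width: 0.0336
```

```bash
python3 look.py 5 side
```

```text
(no output)
```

View pics/side5.png

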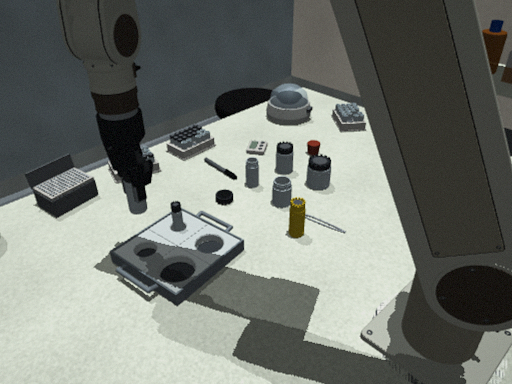

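The 35 tube is held upright with its bottom at (137,210), above its pocket and clear of the 23 tube. Lowering it.

Request:
play_rows(plan=[0.5, 0.5, 10, 0, 0, 0, 0, 0, 25, 0, 0, 0, 0, 0, 25, 0, 0, 0, 0, 0, 20, 0, 0, 0, 0, 0, 12, 0, 0, 0, 0, 0, 8, 0, 0, 0, 0, 0, 5, 0, 0, 0, 0, 0, 5, 0, 0, 0, 0, 0, 4, 0, 0, 0, 0, 0, 2, 0, 0, 0, 0, 0, 1.5, 0, 0, 0, 0, 0, 1, 0, 0, 0, 0, 0, 0, 0, 0, 0, 0, 0, 0, 0, 0, 0])

```text
clock: 23.02
eef_pos: [0.5238, 0.2483, 0.0526]
tool_rot: [0.707, 0.707, 0.0, 0.0]
ft_force: [0.1, 1.3, -1.0]
grip_width: 0.0335
```

Request:
play_rows(plan=[0, 0, 0.6, 0, 0, 0, 0, 0, 0, 0, 0, 0, 0, 0, 0, 0, 0, 0])

```text
clock: 23.4
eef_pos: [0.5237, 0.2483, 0.0519]
tool_rot: [0.707, 0.707, -0.0, -0.0]
ft_force: [0.3, 0.2, -1.1]
grip_width: 0.0338
```

Request:
play_rows(plan=[0, 0, 0.6, 0, 0, 0, 0, 0, 0, 0, 0, 0, 0, 0, 0, 0, 0, 0])

```text
clock: 23.78
eef_pos: [0.5238, 0.2484, 0.0516]
tool_rot: [0.707, 0.707, 0.0, 0.0]
ft_force: [-0.5, -0.9, 1.5]
grip_width: 0.0334
```

Request:
play_rows(plan=[0, 0, 0.5, 0, 0, 0, 0, 0, 0, 0, 0, 0, 0, 0, 0, 0, 0, 0])

```text
clock: 24.15
eef_pos: [0.5239, 0.2484, 0.0516]
tool_rot: [0.707, 0.707, 0.0, 0.0]
ft_force: [-1.7, -1.5, 5.7]
grip_width: 0.0336
```

Request:
play_rows(plan=[0, 0, 0, 0, 0, 0, 0, 0, 0, 0, 0, 0, 0, 0, 0, 0, 0, 0, 0, 0, 0, 0, 0, 0, 0, 0, 0, 0, 0, 0, 0, 0, 0, 0, 0, 0, 0, 0, 0, 0, 0, 0, 0, 0, 0, 0, 0, 0], hand=100)

```text
clock: 25.15
eef_pos: [0.5237, 0.2483, 0.0508]
tool_rot: [0.707, 0.707, -0.0, -0.0]
ft_force: [-0.1, -1.4, 0.4]
grip_width: 0.0857
```

Request:
play_rows(plan=[0, 0, -5, 0, 0, 0, 0, 0, -15, 0, 0, 0, 0, 0, -25, 0, 0, 0, 0, 0, -30, 0, 0, 0, 0, 0, -30, 0, 0, 0, 0, 0, -30, 0, 0, 0, 0, 0, 0, 0, 0, 0])

```text
clock: 26.02
eef_pos: [0.5258, 0.2492, 0.1902]
tool_rot: [0.707, 0.707, 0.004, 0.001]
ft_force: [-0.7, 0.1, 0.3]
grip_width: 0.0857
```

Request:
play_rows(plan=[-20, -3, 0, 0, 0, 0, -35, -5, 0, 0, 0, 0, -35, -5, 0, 0, 0, 0, -35, -5, 0, 0, 0, 0, -35, -5, 0, 0, 0, 0, -35, -5, 0, 0, 0, 0, -35, -5, 0, 0, 0, 0, -35, -5, 0, 0, 0, 0, -35, -5, 0, 0, 0, 0, -35, -5, 0, 0, 0, 0, -35, -5, 0, 0, 0, 0, -35, -5, 0, 0, 0, 0, -35, -5, 0, 0, 0, 0, -25, -5, 0, 0, 0, 0, -16, -4, 0, 0, 0, 0, 0, 0, 25, 0, 0, 0, 0, 0, 20, 0, 0, 0, 0, 0, 0, 0, 0, 0])

```text
clock: 28.28
eef_pos: [0.4495, -0.2318, 0.1388]
tool_rot: [0.707, 0.707, -0.001, -0.003]
ft_force: [0.6, -0.1, -0.6]
grip_width: 0.0852
```

```bash
python3 look.py 6 side top; python3 -c "
from workcell import bot
o=bot.get_obs();print(o['eef_pos'],o['tool_rot'],o['grip_width'])"
```

```text
[ 0.45141859 -0.23257835  0.14091862] [ 7.07034754e-01  7.07178727e-01 -8.67625369e-05 -3.11944157e-04] 0.0856252730492948
```

View pics/side6.png

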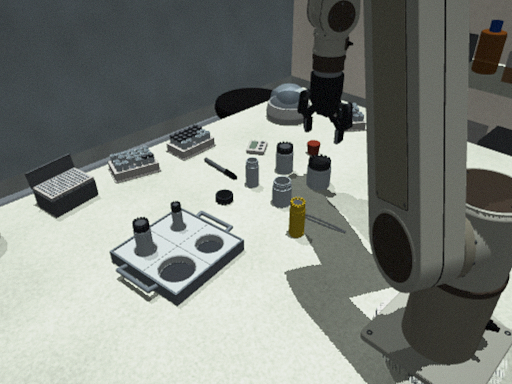

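View pics/top6.png

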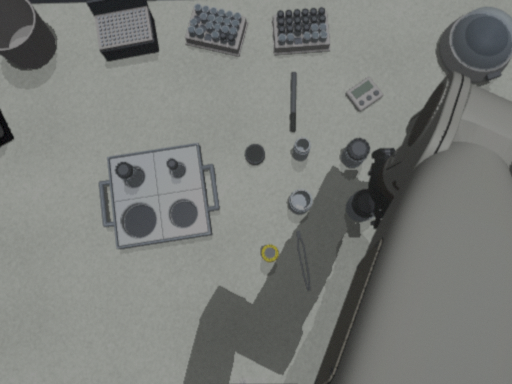

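Both tubes stand upright in their pockets, at (143,235) and (177,215) in the side view. Next is jar62.

Request:
play_rows(plan=[0, 0.3, 20, 0, 0, 0, 0, 0, 25, 0, 0, 0, 0, 0, 25, 0, 0, 0, 0, 0, 20, 0, 0, 0, 0, 0, 12, 0, 0, 0, 0, 0, 6, 0, 0, 0, 0, 0, 0, 0, 0, 0])

```text
clock: 29.25
eef_pos: [0.4523, -0.2328, 0.0331]
tool_rot: [0.707, 0.707, 0.0, 0.0]
ft_force: [0.2, -0.5, -0.3]
grip_width: 0.0854
```

Request:
play_rows(plan=[0, 0, 0, 0, 0, 0, 0, 0, 0, 0, 0, 0, 0, 0, 0, 0, 0, 0, 0, 0, 0, 0, 0, 0, 0, 0, 0, 0, 0, 0, 0, 0, 0, 0, 0, 0, 0, 0, 0, 0, 0, 0], hand=0)

```text
clock: 30.12
eef_pos: [0.4529, -0.2332, 0.034]
tool_rot: [0.707, 0.707, 0.0, 0.001]
ft_force: [-0.5, 0.2, 7.5]
grip_width: 0.0605
```

Request:
play_rows(plan=[0, 0, -5, 0, 0, 0, 0, 0, -15, 0, 0, 0, 0, 0, -25, 0, 0, 0, 0, 0, -25, 0, 0, 0, 0, 0, -25, 0, 0, 0, 0, 0, -20, 0, 0, 0, 0, 0, -15, 0, 0, 0, 0, 0, 0, 0, 0, 0])

```text
clock: 31.12
eef_pos: [0.4528, -0.2331, 0.1642]
tool_rot: [0.707, 0.707, 0.0, 0.001]
ft_force: [0.4, -0.8, -1.8]
grip_width: 0.0607
```

Request:
play_rows(plan=[10, -1.1, 0, 0, 0, 0, 18, -1.1, 0, 0, 0, 0, 26, -1.1, 0, 0, 0, 0, 26, -1.1, 0, 0, 0, 0, 26, -1.1, 0, 0, 0, 0, 26, -1.1, 0, 0, 0, 0, 26, -1.1, 0, 0, 0, 0, 26, -1.1, 0, 0, 0, 0, 26, -1.1, 0, 0, 0, 0, 26, -1.1, 0, 0, 0, 0, 26, -1.1, 0, 0, 0, 0, 26, -1.1, 0, 0, 0, 0, 26, -1.1, 0, 0, 0, 0, 26, -1.1, 0, 0, 0, 0, 26, -1.1, 0, 0, 0, 0, 26, -1.1, 0, 0, 0, 0, 26, -1.1, 0, 0, 0, 0, 24, -1.1, 0, 0, 0, 0, 16, -1.1, 0, 0, 0, 0, 9, -1.1, 0, 0, 0, 0])

```text
clock: 33.62
eef_pos: [0.4292, 0.2351, 0.1624]
tool_rot: [0.707, 0.708, -0.001, -0.0]
ft_force: [0.6, 0.3, -0.9]
grip_width: 0.0606
```

Request:
play_rows(plan=[0, 0, 0, 0, 0, 0, 0, 0, 0, 0, 0, 0, 0, 0, 0, 0, 0, 0])

```text
clock: 34.0
eef_pos: [0.4301, 0.2337, 0.1628]
tool_rot: [0.708, 0.707, -0.0, 0.0]
ft_force: [-0.5, 0.3, -1.4]
grip_width: 0.0606
```

```bash
python3 look.py 7 side
```

```text
(no output)
```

View pics/side7.png

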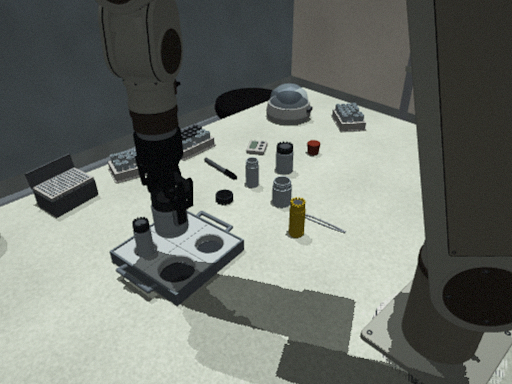

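Jar62 is held upright at about (170,225), above its pocket. Lowering it.

Request:
play_rows(plan=[0.5, 0.4, 10, 0, 0, 0, 0, 0, 25, 0, 0, 0, 0, 0, 25, 0, 0, 0, 0, 0, 20, 0, 0, 0, 0, 0, 12, 0, 0, 0, 0, 0, 8, 0, 0, 0, 0, 0, 5, 0, 0, 0, 0, 0, 4, 0, 0, 0, 0, 0, 3, 0, 0, 0, 0, 0, 2, 0, 0, 0, 0, 0, 1.5, 0, 0, 0, 0, 0, 1, 0, 0, 0, 0, 0, 0, 0, 0, 0, 0, 0, 0, 0, 0, 0])

```text
clock: 35.8
eef_pos: [0.4305, 0.2348, 0.0464]
tool_rot: [0.707, 0.707, 0.0, 0.0]
ft_force: [-0.7, -0.0, -1.4]
grip_width: 0.0611
```

Request:
play_rows(plan=[0, 0, 1, 0, 0, 0, 0, 0, 0, 0, 0, 0, 0, 0, 0, 0, 0, 0])

```text
clock: 36.17
eef_pos: [0.4304, 0.2348, 0.0453]
tool_rot: [0.707, 0.707, -0.0, 0.0]
ft_force: [-0.6, -0.1, -1.2]
grip_width: 0.0604
```

Request:
play_rows(plan=[0, 0, 0.6, 0, 0, 0, 0, 0, 0, 0, 0, 0, 0, 0, 0, 0, 0, 0])

```text
clock: 36.55
eef_pos: [0.4304, 0.2348, 0.0447]
tool_rot: [0.707, 0.707, -0.0, -0.0]
ft_force: [0.4, -0.1, -0.9]
grip_width: 0.0605
```

Request:
play_rows(plan=[0, 0, 0.6, 0, 0, 0, 0, 0, 0, 0, 0, 0, 0, 0, 0, 0, 0, 0])

```text
clock: 36.92
eef_pos: [0.4304, 0.2348, 0.0441]
tool_rot: [0.707, 0.707, -0.0, 0.0]
ft_force: [-0.4, 0.5, -1.7]
grip_width: 0.0602
```

Request:
play_rows(plan=[0, 0, 0.5, 0, 0, 0, 0, 0, 0, 0, 0, 0, 0, 0, 0, 0, 0, 0])

```text
clock: 37.3
eef_pos: [0.4305, 0.2348, 0.0439]
tool_rot: [0.707, 0.707, 0.0, 0.0]
ft_force: [-1.6, -0.6, 3.5]
grip_width: 0.0606
```

Request:
play_rows(plan=[0, 0, 0.5, 0, 0, 0, 0, 0, 0, 0, 0, 0, 0, 0, 0, 0, 0, 0])

```text
clock: 37.67
eef_pos: [0.4305, 0.2348, 0.0439]
tool_rot: [0.707, 0.707, 0.0, 0.0]
ft_force: [-3.4, -1.7, 8.6]
grip_width: 0.0605
```

Request:
play_rows(plan=[0, 0, 0, 0, 0, 0, 0, 0, 0, 0, 0, 0, 0, 0, 0, 0, 0, 0, 0, 0, 0, 0, 0, 0, 0, 0, 0, 0, 0, 0, 0, 0, 0, 0, 0, 0, 0, 0, 0, 0, 0, 0], hand=100)

```text
clock: 38.55
eef_pos: [0.4304, 0.2348, 0.0431]
tool_rot: [0.707, 0.707, 0.0, -0.0]
ft_force: [0.6, -1.0, 0.2]
grip_width: 0.0854
```

Request:
play_rows(plan=[0, 0, -5, 0, 0, 0, 0, 0, -15, 0, 0, 0, 0, 0, -25, 0, 0, 0, 0, 0, -30, 0, 0, 0, 0, 0, -30, 0, 0, 0, 0, 0, -30, 0, 0, 0, 0, 0, 0, 0, 0, 0])

```text
clock: 39.42
eef_pos: [0.4323, 0.2358, 0.1818]
tool_rot: [0.707, 0.707, 0.003, 0.001]
ft_force: [-0.2, -0.6, -0.0]
grip_width: 0.0855
```

Request:
play_rows(plan=[-20, 9.5, 0, 0, 0, 0, -35, 9.5, 0, 0, 0, 0, -35, 9.5, 0, 0, 0, 0, -35, 9.5, 0, 0, 0, 0, -35, 9.5, 0, 0, 0, 0, -35, 9.5, 0, 0, 0, 0, -35, 9.5, 0, 0, 0, 0, -35, 9.5, 0, 0, 0, 0, -35, 9.5, 0, 0, 0, 0, -35, 9.5, 0, 0, 0, 0, -35, 9.5, 0, 0, 0, 0, -35, 9.5, 0, 0, 0, 0, -35, 9.5, 0, 0, 0, 0, -15.5, 8, 0, 0, 0, 0, 0, 0, 20, 0, 0, 0, 0, 0, 20, 0, 0, 0, 0, 0, 0, 0, 0, 0, 0, 0, 0, 0, 0, 0])

```text
clock: 41.68
eef_pos: [0.562, -0.2207, 0.1385]
tool_rot: [0.707, 0.707, 0.0, 0.0]
ft_force: [-1.0, 0.7, 0.3]
grip_width: 0.0855
```

```bash
python3 look.py 8 side top; python3 -c "
from h import *
from workcell import bot
C=cloud(bot.camera('side'))
for p in [(.5622,-.2208,.08)]:
    Q=C[(np.hypot(C[...,0]-p[0],C[...,1]-p[1])<.045)&(C[...,2]>.074)&(C[...,2]<.085)];print(len(Q),(Q.max(0)+Q.min(0))/2)
o=bot.get_obs();print(o['eef_pos'])"
```

```text
127 [ 0.56283075 -0.22287274  0.07823052]
[ 0.56255237 -0.22082845  0.13920641]
```

View pics/side8.png

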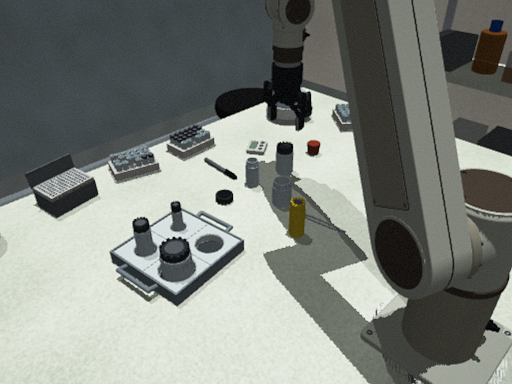

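View pics/top8.png

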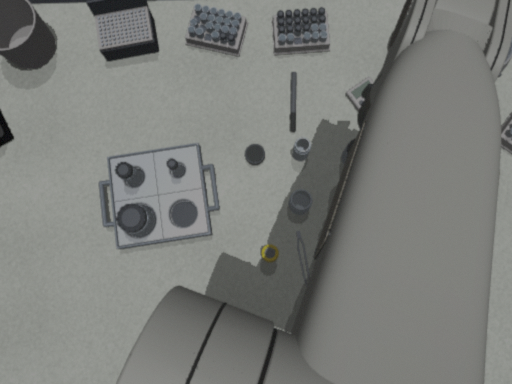

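Three of the four are seated; jar62 is at (176,258) in the side view. The gripper is above jar48 (285,158), so I'll pick it up.

Request:
play_rows(plan=[0, 0, 20, 0, 0, 0, 0, 0, 25, 0, 0, 0, 0, 0, 25, 0, 0, 0, 0, 0, 18, 0, 0, 0, 0, 0, 9, 0, 0, 0, 0, 0, 5, 0, 0, 0, 0, 0, 0, 0, 0, 0])

```text
clock: 42.7
eef_pos: [0.5622, -0.2208, 0.0365]
tool_rot: [0.707, 0.707, 0.0, 0.0]
ft_force: [-0.2, -0.1, 0.5]
grip_width: 0.0855
```

Request:
play_rows(plan=[0, 0, 0, 0, 0, 0, 0, 0, 0, 0, 0, 0, 0, 0, 0, 0, 0, 0, 0, 0, 0, 0, 0, 0, 0, 0, 0, 0, 0, 0, 0, 0, 0, 0, 0, 0, 0, 0, 0, 0, 0, 0, 0, 0, 0, 0, 0, 0], hand=0)

```text
clock: 43.7
eef_pos: [0.5627, -0.221, 0.0371]
tool_rot: [0.707, 0.707, 0.0, 0.001]
ft_force: [-0.2, -0.1, 5.3]
grip_width: 0.0467
```

Request:
play_rows(plan=[0, 0, -5, 0, 0, 0, 0, 0, -15, 0, 0, 0, 0, 0, -25, 0, 0, 0, 0, 0, -25, 0, 0, 0, 0, 0, -25, 0, 0, 0, 0, 0, -20, 0, 0, 0, 0, 0, -15, 0, 0, 0, 0, 0, 0, 0, 0, 0])

```text
clock: 44.7
eef_pos: [0.5627, -0.221, 0.1676]
tool_rot: [0.707, 0.707, 0.001, 0.001]
ft_force: [-0.4, -0.2, -1.3]
grip_width: 0.046
```

Request:
play_rows(plan=[10, -4, 0, 0, 0, 0, 18, -6, 0, 0, 0, 0, 25, -8, 0, 0, 0, 0, 25, -8, 0, 0, 0, 0, 25, -8, 0, 0, 0, 0, 25, -8, 0, 0, 0, 0, 25, -8, 0, 0, 0, 0, 25, -8, 0, 0, 0, 0, 25, -8, 0, 0, 0, 0, 25, -8, 0, 0, 0, 0, 25, -8, 0, 0, 0, 0, 25, -8, 0, 0, 0, 0, 25, -8, 0, 0, 0, 0, 25, -8, 0, 0, 0, 0, 19, -6, 0, 0, 0, 0, 10, -4, 0, 0, 0, 0, 5, -2, 0, 0, 0, 0, 0, 0, 0, 0, 0, 0, 0, 0, 0, 0, 0, 0])

```text
clock: 47.08
eef_pos: [0.4441, 0.1408, 0.1661]
tool_rot: [0.707, 0.707, -0.0, 0.0]
ft_force: [-0.1, -0.7, -1.7]
grip_width: 0.0466
```

```bash
python3 look.py 9 side
```

```text
(no output)
```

View pics/side9.png

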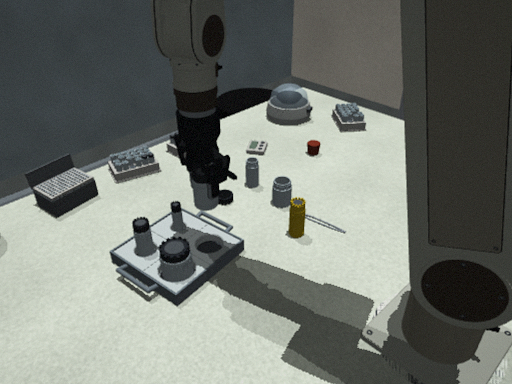

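Jar48 is held upright with its bottom at (206,200), above its pocket. Lowering it.

Request:
play_rows(plan=[0, 0, 10, 0, 0, 0, 0, 0, 25, 0, 0, 0, 0, 0, 25, 0, 0, 0, 0, 0, 20, 0, 0, 0, 0, 0, 12, 0, 0, 0, 0, 0, 8, 0, 0, 0, 0, 0, 5, 0, 0, 0, 0, 0, 4, 0, 0, 0, 0, 0, 3, 0, 0, 0, 0, 0, 2, 0, 0, 0, 0, 0, 2, 0, 0, 0, 0, 0, 1, 0, 0, 0, 0, 0, 1, 0, 0, 0, 0, 0, 0, 0, 0, 0, 0, 0, 0, 0, 0, 0])

```text
clock: 49.0
eef_pos: [0.444, 0.1413, 0.0481]
tool_rot: [0.707, 0.707, 0.0, 0.0]
ft_force: [-0.0, 0.7, -1.7]
grip_width: 0.047
```

Request:
play_rows(plan=[0, 0, 0.6, 0, 0, 0, 0, 0, 0, 0, 0, 0, 0, 0, 0, 0, 0, 0])

```text
clock: 49.38
eef_pos: [0.4439, 0.1413, 0.0475]
tool_rot: [0.707, 0.707, -0.0, -0.0]
ft_force: [0.2, 0.1, -1.0]
grip_width: 0.0467
```

Request:
play_rows(plan=[0, 0, 0.6, 0, 0, 0, 0, 0, 0, 0, 0, 0, 0, 0, 0, 0, 0, 0])

```text
clock: 49.75
eef_pos: [0.444, 0.1413, 0.047]
tool_rot: [0.707, 0.707, 0.0, 0.0]
ft_force: [-1.4, 0.4, 0.3]
grip_width: 0.0469
```

Request:
play_rows(plan=[0, 0, 0.5, 0, 0, 0, 0, 0, 0, 0, 0, 0, 0, 0, 0, 0, 0, 0])

```text
clock: 50.12
eef_pos: [0.444, 0.1413, 0.047]
tool_rot: [0.707, 0.707, 0.0, 0.0]
ft_force: [-2.6, -1.4, 4.7]
grip_width: 0.0469
```

Contact. I'll release, retreat upward, and move clear for the final look.

Request:
play_rows(plan=[0, 0, 0, 0, 0, 0, 0, 0, 0, 0, 0, 0, 0, 0, 0, 0, 0, 0, 0, 0, 0, 0, 0, 0, 0, 0, 0, 0, 0, 0, 0, 0, 0, 0, 0, 0, 0, 0, 0, 0, 0, 0, 0, 0, 0, 0, 0, 0], hand=100)

```text
clock: 51.12
eef_pos: [0.4439, 0.1413, 0.0464]
tool_rot: [0.707, 0.707, 0.0, -0.0]
ft_force: [-0.3, 0.1, -0.1]
grip_width: 0.0851
```

Request:
play_rows(plan=[0, 0, -5, 0, 0, 0, 0, 0, -15, 0, 0, 0, 0, 0, -25, 0, 0, 0, 0, 0, -30, 0, 0, 0, 0, 0, -35, 0, 0, 0, 0, 0, -35, 0, 0, 0, 0, 0, -35, 0, 0, 0, -20, 0, 0, 0, 0, 0, -35, 0, 0, 0, 0, 0, -35, 0, 0, 0, 0, 0, -35, 0, 0, 0, 0, 0, -35, 0, 0, 0, 0, 0, -35, 0, 0, 0, 0, 0, -35, 0, 0, 0, 0, 0, -35, 0, 0, 0, 0, 0, -35, 0, 0, 0, 0, 0, -20, 0, 0, 0, 0, 0, 0, 0, 0, 0, 0, 0, 0, 0, 0, 0])

```text
schema error: expected a multiple of 6 numbers
```

```bash
python3 look.py 10 side top; python3 - <<'E'
from h import *
from workcell import bot
S=cloud(bot.camera('side'));T=cloud(bot.camera('top'))
for nm,p,h in [("62",(.4306,.2342),.085),("48",(.4442,.1412),.09),("35",(.5236,.2478),.1),("23",(.5372,.1548),.09),("open48",(.462,-.103),.066),("open35",(.5726,-.108),.076)]:
    for C in(T,S):
        Q=C[(np.hypot(C[...,0]-p[0],C[...,1]-p[1])<.045)&(C[...,2]>h-.006)&(C[...,2]<h+.02)]
        if len(Q): print(nm,len(Q),"mid",np.round((Q.max(0)+Q.min(0))[:2]/2,4),"top",np.median(Q[:,2]).round(4),"exp",h)
E
```

```text
62 517 mid [0.4303 0.2336] top 0.082 exp 0.085
48 34 mid [0.4437 0.1325] top 0.0884 exp 0.09
48 213 mid [0.4449 0.1402] top 0.0875 exp 0.09
35 152 mid [0.5239 0.2467] top 0.0972 exp 0.1
23 133 mid [0.5211 0.1474] top 0.0889 exp 0.09
23 139 mid [0.5201 0.1479] top 0.0938 exp 0.09
open48 114 mid [ 0.4628 -0.1026] top 0.0646 exp 0.066
open48 102 mid [ 0.462  -0.1029] top 0.064 exp 0.066
open35 83 mid [ 0.5726 -0.1079] top 0.0748 exp 0.076
open35 62 mid [ 0.5733 -0.1078] top 0.0739 exp 0.076
```

View pics/side10.png

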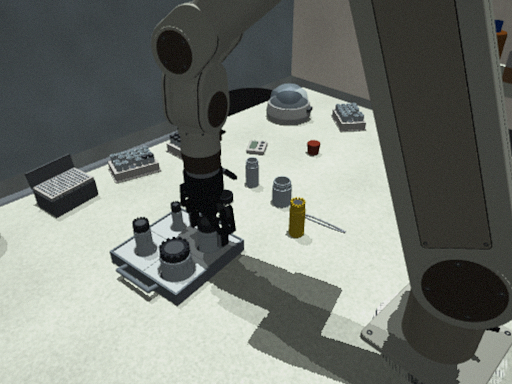

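View pics/top10.png

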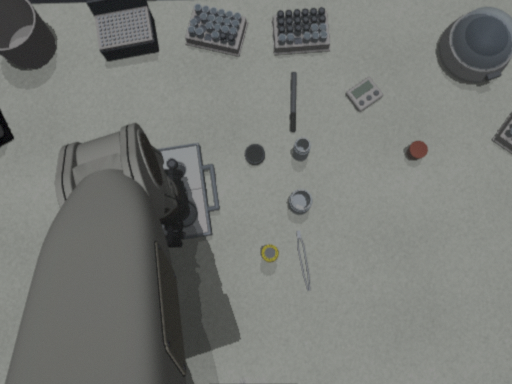

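The retreat call was refused because one row was miscounted. The gripper is still at the placing pose with its jaws open, so I'll send it again.

Request:
play_rows(plan=[0, 0, -5, 0, 0, 0, 0, 0, -15, 0, 0, 0, 0, 0, -25, 0, 0, 0, 0, 0, -30, 0, 0, 0, 0, 0, -35, 0, 0, 0, 0, 0, -35, 0, 0, 0, 0, 0, 0, 0, 0, 0])

```text
clock: 52.2
eef_pos: [0.446, 0.142, 0.1947]
tool_rot: [0.707, 0.707, 0.003, 0.002]
ft_force: [-0.5, -0.2, -0.9]
grip_width: 0.0855
```

Request:
play_rows(plan=[-20, 0, 0, 0, 0, 0, -35, 0, 0, 0, 0, 0, -35, 0, 0, 0, 0, 0, -35, 0, 0, 0, 0, 0, -35, 0, 0, 0, 0, 0, -35, 0, 0, 0, 0, 0, -35, 0, 0, 0, 0, 0, -35, 0, 0, 0, 0, 0, -35, 0, 0, 0, 0, 0, -35, 0, 0, 0, 0, 0, -20, 0, 0, 0, 0, 0, 0, 0, 0, 0, 0, 0, 0, 0, 0, 0, 0, 0])

```text
clock: 53.82
eef_pos: [0.4437, -0.2129, 0.1911]
tool_rot: [0.707, 0.707, 0.0, -0.001]
ft_force: [-0.6, 0.5, -0.6]
grip_width: 0.0855
```

```bash
python3 look.py 11 side top; python3 - <<'E'
from h import *
from workcell import bot
S=cloud(bot.camera('side'));T=cloud(bot.camera('top'))
for nm,p,h in [("62",(.4306,.2342),.085),("48",(.4442,.1412),.09),("35",(.5236,.2478),.1),("23",(.5372,.1548),.09),("open48",(.462,-.103),.066),("open35",(.5726,-.108),.076)]:
    for C in(T,S):
        Q=C[(np.hypot(C[...,0]-p[0],C[...,1]-p[1])<.045)&(C[...,2]>h-.006)&(C[...,2]<h+.02)]
        if len(Q): print(nm,len(Q),"mid",np.round((Q.max(0)+Q.min(0))[:2]/2,4),"top",np.median(Q[:,2]).round(4),"exp",h)
E
```

```text
62 633 mid [0.4296 0.2341] top 0.0818 exp 0.085
62 523 mid [0.4299 0.2336] top 0.0818 exp 0.085
48 385 mid [0.4428 0.1411] top 0.0868 exp 0.09
48 256 mid [0.4446 0.1411] top 0.0872 exp 0.09
35 208 mid [0.5231 0.2488] top 0.0974 exp 0.1
35 152 mid [0.5244 0.2466] top 0.0972 exp 0.1
23 92 mid [0.5364 0.1549] top 0.0875 exp 0.09
23 63 mid [0.537  0.1543] top 0.088 exp 0.09
open48 116 mid [ 0.4629 -0.1027] top 0.0647 exp 0.066
open48 102 mid [ 0.4617 -0.1031] top 0.0636 exp 0.066
open35 85 mid [ 0.5728 -0.1071] top 0.0744 exp 0.076
open35 63 mid [ 0.5729 -0.1081] top 0.0736 exp 0.076
```

View pics/side11.png

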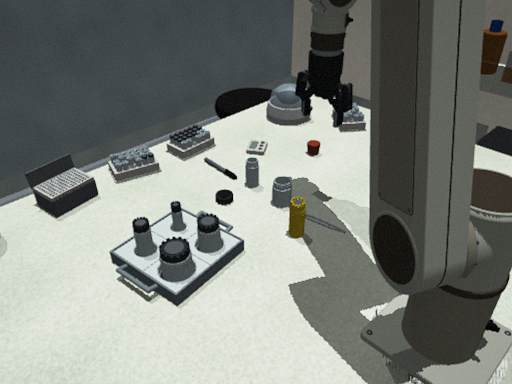

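View pics/top11.png

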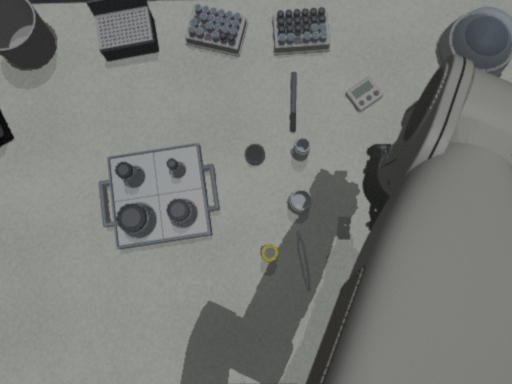

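All four stand upright and centred in their matching pockets: (176,258), (208,232), (143,235) and (177,215) in the side view. The open ones at (252,172) and (282,192) have not moved.

```bash
python3 -c "
from workcell import bot
print(bot.job_done())"
```

```text
the job is handed in; nothing more can be done
None
```

I packed all four capped pieces (23 tube, 35 tube, 62 jar, 48 jar) into their matching pockets and handed the job in at about 54 s. Each was gripped on its body below the cap, carried upright and lowered until it touched the pocket floor at about 5–9 N, then released.

- **Position:** In the last camera check all four stood upright, their centres within about 2 mm of the pocket centres.
- **Height:** Median cap-top heights read about 2–3 mm below nominal. That is probably the crown shape plus depth error, since the two open ones also read 1–2.5 mm low.
- **Open jar and tube:** They stand where they were, to within about 1 mm. The yellow look-alike was not touched.
- **Refused move:** One retreat call was rejected for a miscounted row. Nothing moved, and I sent it again correctly.
- **Grip readings:** The finger opening read about 1–2 mm under the nominal diameters throughout. The pictures showed the grips were sound.

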